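# Free the paddle from under the rice-cake press hood

## Robot

A 7-joint arm with a two-finger parallel gripper is mounted at the origin on the work surface. World frame = base frame: x ahead of the robot, y to its left, z up, the work surface at z = 0. Lengths are in m, angles in rad, forces in N, time in s.
With the tool pointing down it reaches from about 0.4 to 0.925 m from the base axis. Payload 5.6 kg.
Tool frame: the origin (TCP) lies midway between the tips of the shut fingers; the grasp point (between the pads) lies 19 mm behind it (manip.grasp_offset is the distance from the TCP to the grasp point, in m); z points along the fingers, y is the line along which they close (so a half turn about z gives the same grasp; the last joint's range is limited). The gripper opens to 85 mm and grips with 20 to 120 N. Pads are 22 mm wide; open, the fingers measure 114 mm over their backs; the gripper's body (76 mm by 85 mm) begins 54 mm behind the grasp point. The pads swing forward as they close: fully open they stand 13 mm farther back than shut.
Start: joints at [1.097, 0.468, -0.012, 1.603, 0.006, 1.071, -0.056], TCP at [0.271, -0.591, 0.231] pointing down, gripper open.
Joint ranges: [-2.53, 2.53], [-0.31, 2.02], [-1.57, 1.55], [0.28, 2.44], [-1.29, 4.43], [0.15, 1.84], [-2.92, 2.92]. Speed limits (rad/s): [2.57, 2.57, 3.14, 3.14, 3.14, 3.14, 3.14].

## Interface

Orientations are given as [roll, pitch, yaw] about the fixed x, y, z axes, in that order (R = Rz(yaw) Ry(pitch) Rx(roll)).
In Python, from workcell import sensors, vision, order, spotter, manip gives the robot as it stands.
- The arm moves only by the shell command python3 -m pendant 'ROWS' [FORCE]. ROWS is JSON, one flat list of numbers, 5 for each row, row after row: the shift along the world's x, y, z each as a share of 0.3 m, from -1 to 1, then the turn about the world's z as a share of pi/4 rad, from -1 to 1, then the closure in counts, from 0 (fully open) to 255 (shut). In form: [dx, dy, dz, roll, jaw, dx, dy, dz, roll, jaw, ...]. A call has 1 to 10 rows; each row is the pose to reach, as a shift and turn from the pose commanded when the call began; what a row does not reach only later rows make up. A row lasts 1/12 s, in which the tool goes at most 41.7 mm and 7.16 degrees, less where a joint would pass 70% of its speed; a pose out of reach is approached as far as the arm can. A call with a number of a shift or a turn outside -1 to 1 is refused whole. A call with a gripper value outside its range is refused whole. The fingers move at their own pace and stop on an object; FORCE is the grip in N (left out, the last holds). Time passes only in rows, so rows that repeat a pose let the fingers close. It gives the time, the measured TCP pose, the force, the opening and the grip force at its end, in the units of the state.
- sensors.read_state(): the state, without advancing time (a new reading comes with each control period).
- vision.grab_frame(name): name is "side" or "top" or "wrist"; returns the picture (400x640x3 uint8, red, green, blue); there is no depth.
- vision.camera_info(name): a dict with "fov_y" (degrees; the focal length in pixels is half the picture's height over the tangent of half this angle, whatever the lens; pixels are square), "cx", "cy" (the principal point, pixels), "view" (4x4, takes a point from world to camera coordinates); the wrist camera has in their place "hand_eye" (4x4, takes a point from camera to tool coordinates, whose origin is the TCP and whose axes are the flange's). Camera axes: x right, y down, z forward; pixel columns grow to the right and rows downward; lengths in m; the calibration is good to about 2 mm. A picture is of the moment at which its call begins: read the wrist's pose just before it. camera_info takes no time and is no camera call.
- order.sign_off(): hands the job in; it is judged then, once.
Trained networks look in the newest picture that a camera, given by its name, has taken for a name from the list of things; names that differ only in an ending like _2 or _b are one class to them, and where a whole thing is asked for, a point or a joint stands for the part that bears it (a point fixed in the world has none). Each returns a list of dicts, best first, with "p" (0 to 1); they miss things now and then, are a little off and sometimes report something else, mostly with a low value. They report only what shows in the picture. A call takes as long as a camera call.
- spotter.search_frame(camera, thing): "point" ([column, row] in pixels, amid what is visible of it).
The state is a dict: "clock": time; "q": joint angles; "qvel": joint speeds; "joint_efforts": joint torques, N m; "tcp_pos": TCP position; "orientation": TCP orientation; "ft_force": force on the tool from outside, world axes, zero at the start; "torque": the same for the moment, N m; "width": opening from 0.0 (shut) to 1.0 (fully open); "gripper_force": force on a finger pad.
Only numpy, scipy, OpenCV 4.12 (cv2) and the standard library are available. Lean on these libraries where they do the work, as an engineer would, in place of code of your own. Each camera call takes 0.05 s, during which the arm holds its last target. There are 200 camera calls.

## Task

The wooden paddle has slid under the hood of the rice-cake press. Stop the press with the red button, then back its screw off with the yellow one (each pushed right down, one at a time; never the green start button), then take the paddle by the handle and draw it out through the open part of the trough, tilted handle end up because it is longer than the opening, without forcing it against the steel. Finish while holding it still in the gripper, all of it higher than the top of the hood and clear of the press; leave the tray, cup and bowl alone.

Things in the scene. Friction and masses are not known exactly. Their poses are not given: they have to be found in the camera images.
- press: Steel table-top rice-cake press, fixed; place and yaw vary. Origin on the counter under the trough's middle, z up, x from its hooded end (-x, nearest the robot) to its open end (+x). Body 350 x 205 mm; on top a trough 345 x 190 mm inside, floor z = 140 mm, rim z = 200 mm, rim 15 mm wide all round. A round outlet sticks out of the -y side (to y = -148 mm at x = -105 mm, z up to 121 mm).
- hood_edge (a point): Middle of the lower side of the hood's free edge (yellow stripe), at x = -27.5, z = 212 mm of the press, same axes. The fixed flat steel hood, 4 mm thick (top at z = 216 mm), covers the whole width of the trough from here to its near end (-x), closed at the sides and the near end.
- trough_floor (a point): Floor of the trough at the middle of the open part; same axes as the press. The opening above is 200 mm long (x, from the hood edge to the far wall) and 190 mm wide (y); the far and side walls rise 60 mm from the floor.
- paddle: The whole paddle; its origin lies on its underside, 10 mm below paddle_grip; same axes.
- paddle_grip (a point): Grip place, mid-thickness of the handle. Wooden paddle, 0.08 to 0.17 kg, 320 mm long, lying flat on the trough floor nearly along the press's x, blade under the hood. x runs along the handle away from the blade, y across, z out of its upper face. Handle 24 mm wide (y), 20 thick (z), x = -90 to 110 mm from here; blade 60 wide, 11 thick, x = -210 to -90; undersides level, 10 mm below here.
- paddle_blade_end (a point): Mid-point of the tip of the blade, 210 mm from paddle_grip in its -x, 5.5 mm above the paddle's underside; same axes.
- paddle_handle_end (a point): Mid-point of the end of the handle, 110 mm from paddle_grip in its +x; same axes.
- station: Grey push-button station fixed to the counter, 215 x 80 mm, top at 54 mm; origin on the counter under its middle, x along its length. Three buttons in a row along x, 65 mm apart: green at -65, red in the middle, yellow at +65 mm. Its place and yaw vary.
- red_button_top (a point): Centre of the red button's top face (28 mm across, 76 mm above the counter, 10 mm above its aluminium collar of 44 mm across); goes down with the button.
- yellow_button_top (a point): The same of the yellow button.
- green_button_top (a point): The same of the green button.
- red_button (a joint): How far the red stop button is pressed: 0 out, 0.006 m fully down. Springs back; moves from 1.5 N, fully down at 5 N. Counts as pressed from 0.0045.
- yellow_button (a joint): The same of the yellow reverse button.
- green_button (a joint): The same of the green start button, which must not be pressed (0.003 or more).
- cake_tray: Loose white foam tray of rice cakes, 200 x 130 x 40 mm high, origin under its middle; bystander.
- paper_cup: Loose white cup, 76 mm across, 85 mm high, origin under its middle; bystander.
- steel_bowl: Loose steel bowl, 190 mm across, 70 mm high, origin under its middle; bystander.

How it is judged:
By the outcome, as a careful person would: the job done as asked, in the order asked, and still so for the second after the job is handed in, while the arm keeps its last pose, push and grip.
It also fails if it takes over 58 s, if anything falls off the work surface, if the arm or the gripper's body presses on something with over 40 N, if the wrist force passes 120 N, or if a joint passes its speed limit or range.

## Working session

There is one attempt and no reset: what is moved stays moved. The work goes in short steps, Python scripts to look and compute and a shell command to move; the robot and the scene stay as the last step left them, time stands still between calls to the robot, and variables do not carry over. Pictures are saved under pics/ and viewed, at most 10 in all, crops included, and the job is handed in when it is done.

```bash
mkdir -p pics; ls
python3 - <<'E'
from workcell import sensors, vision, spotter, manip
import cv2,numpy as np
s=sensors.read_state();print({k:np.round(v,3) for k,v in s.items()})
ims=[]
for c in("side","top"):
    im=vision.grab_frame(c);cv2.imwrite(f"pics/{c}0.png",im[:,:,::-1])
    i=vision.camera_info(c);print(c,{k:np.round(v,3).tolist() for k,v in i.items()})
    for t in["red_button_top","yellow_button_top","green_button_top","paddle_grip","paddle_handle_end","hood_edge","trough_floor"]:
        r=spotter.search_frame(c,t);print(t,[(np.round(a["point"],1).tolist(),round(a["p"],2)) for a in r[:2]])
print(vision.camera_info("wrist"),manip.grasp_offset)
E
```

```text
pics
{'clock': np.float64(0.0), 'q': array([ 1.097,  0.468, -0.012,  1.604,  0.006,  1.071, -0.056]), 'qvel': array([ 0.   , -0.002, -0.001, -0.001,  0.   , -0.001, -0.001]), 'joint_efforts': array([ 1.0000e-03, -5.3239e+01,  2.2000e-02, -2.5131e+01,  1.1000e-02,
        8.0000e-03,  0.0000e+00]), 'tcp_pos': array([ 0.271, -0.59 ,  0.23 ]), 'orientation': array([-3.14 ,  0.   ,  0.431]), 'ft_force': array([ 0.321, -0.657, -1.264]), 'torque': array([ 0.033, -0.023,  0.015]), 'gripper_force': np.float64(0.0), 'width': np.float64(0.997)}
side {'fov_y': 52.35, 'cx': 321.621, 'cy': 201.968, 'view': [[-0.996, -0.086, -0.005, 0.574], [-0.039, 0.499, -0.866, 0.146], [0.077, -0.862, -0.501, 1.129], [0.0, 0.0, 0.0, 1.0]]}
red_button_top []
yellow_button_top [([312.0, 301.1], 0.5)]
green_button_top [([368.5, 283.9], 0.51), ([346.6, 195.3], 0.29)]
paddle_grip [([349.0, 148.4], 0.65)]
paddle_handle_end []
hood_edge [([345.0, 195.4], 0.83), ([311.3, 364.1], 0.57)]
trough_floor [([345.9, 193.5], 0.86)]
top {'fov_y': 55.069, 'cx': 326.314, 'cy': 205.342, 'view': [[-0.002, -1.0, -0.003, 0.01], [-0.984, 0.003, -0.18, 0.582], [0.18, 0.003, -0.984, 1.155], [0.0, 0.0, 0.0, 1.0]]}
red_button_top []
yellow_button_top []
green_button_top [([368.3, 227.6], 0.65), ([249.4, 248.8], 0.43)]
paddle_grip [([359.9, 202.3], 0.57)]
paddle_handle_end [([360.6, 200.6], 0.94), ([267.8, 157.8], 0.67)]
hood_edge [([369.5, 227.5], 0.78)]
trough_floor [([371.8, 229.1], 0.87), ([232.2, 211.1], 0.45)]
{'fov_y': 70.47269902982886, 'cx': 318.68269916571614, 'cy': 199.43363958064387, 'hand_eye': array([[-6.28821575e-04, -9.47493897e-01, -3.19773232e-01,
         8.13274410e-02],
       [ 9.99999781e-01, -6.61517490e-04, -6.37218256e-06,
         3.46024327e-04],
       [-2.05497982e-04, -3.19773166e-01,  9.47494105e-01,
        -1.41835738e-01],
       [ 0.00000000e+00,  0.00000000e+00,  0.00000000e+00,
         1.00000000e+00]])} 0.0187
```

View pics/side0.png

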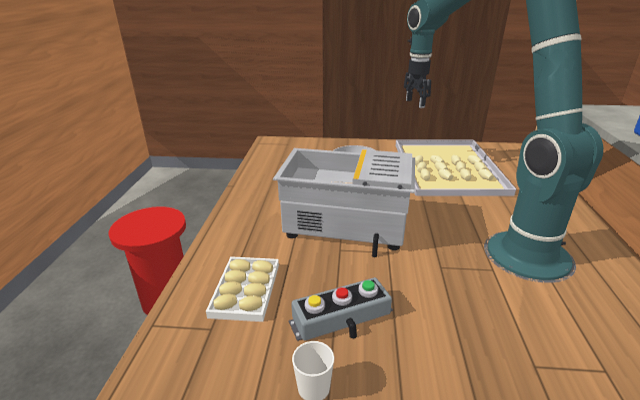

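View pics/top0.png

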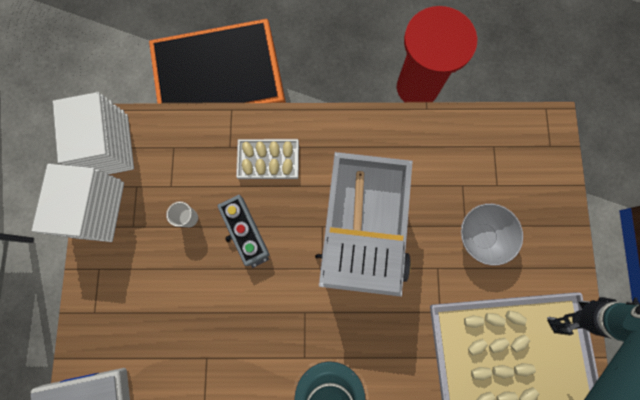

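Side view: yellow (315,301), red (342,294) and green (368,286). Top view: yellow (232,210), red (240,229) and green (249,248). The handle runs from its end at about (360,171) to the yellow hood stripe at about y=233. The rim corners are near (335,154), (411,161), (321,287) and (402,294).

```bash
cat > h.py <<'E'
import numpy as np
from workcell import vision, sensors
from scipy.spatial.transform import Rotation as R
def ray(c,p,state=None):
    i=vision.camera_info(c);f=200/np.tan(np.radians(i["fov_y"])/2)
    d=np.array([(p[0]-i["cx"])/f,(p[1]-i["cy"])/f,1.])
    if c=="wrist":
        T=np.eye(4);T[:3,:3]=R.from_euler("xyz",state["orientation"]).as_matrix();T[:3,3]=state["tcp_pos"];M=T@np.array(i["hand_eye"])
    else: M=np.linalg.inv(np.array(i["view"]))
    return M[:3,3],M[:3,:3]@d
def onz(c,p,z,state=None):
    o,d=ray(c,p,state);return (o+d*(z-o[2])/d[2])
E
python3 - <<'E'
from h import *
for n,t,s in[("yellow",(232,210),(315,301)),("red",(240,229),(342,294)),("green",(249,248),(368,286))]:
    print(n,onz("top",t,.076).round(3),onz("side",s,.076).round(3))
for p in[(335,154),(411,161),(321,287),(402,294)]: print("rim",onz("top",p,.2).round(3))
for p in[(331,231),(404,238)]: print("hood",onz("top",p,.216).round(3))
print("end",onz("top",(360.5,171),.155).round(3),"handle at hood",onz("top",(358.5,229),.16).round(3))
E
```

```text
yellow [0.564 0.299 0.076] [0.564 0.307 0.076]
red [0.505 0.272 0.076] [0.507 0.281 0.076]
green [0.447 0.242 0.076] [0.45  0.25  0.076]
rim [ 0.703 -0.017  0.2  ]
rim [ 0.681 -0.231  0.2  ]
rim [0.335 0.022 0.2  ]
rim [ 0.316 -0.192  0.2  ]
hood [ 0.482 -0.005  0.216]
hood [ 0.463 -0.2    0.216]
end [ 0.665 -0.092  0.155] handle at hood [ 0.494 -0.083  0.16 ]
```

```bash
python3 -m pendant '[0.5,0.5,0.5,0,255,0.5,0.5,0.5,0,255,0.5,0.5,0.5,0,255,0.5,0.5,0.5,0,255,0.5,0.5,0.5,0,255,0.5,0.5,0.5,0,255,0.5,0.5,0.5,0,255,0.5,0.5,0.5,0,255]'
python3 -m pendant '[0.33,1,0,0,255,0.33,1,0,0,255,0.33,1,0,0,255,0.33,1,0,0,255,0.33,1,0,0,255,0.33,1,0,0,255,0.33,1,0,0,255,0.33,1,0,0,255,0.33,1,0,0,255]'
python3 -m pendant '[-0.2,1,0,0,255,-0.2,1,0,0,255,-0.2,1,0,0,255,-0.2,1,0,0,255,-0.2,1,0,0,255,-0.2,1,0,0,255,-0.2,1,0,0,255,-0.2,1,0,0,255,-0.2,1,0,0,255]'
```

```text
clock: 1.47
tcp_pos: [0.4251, -0.4382, 0.3841]
orientation: [3.137, -0.003, 0.437]
ft_force: [-0.1, -0.5, -0.5]
width: -0.004
gripper_force: 0.0
clock: 2.22
tcp_pos: [0.5211, -0.1356, 0.3802]
orientation: [-3.139, -0.0, 0.438]
ft_force: [-0.2, 0.7, -0.3]
width: 0.005
gripper_force: 0.0
clock: 2.97
tcp_pos: [0.4593, 0.1615, 0.3805]
orientation: [-3.141, 0.001, 0.435]
ft_force: [0.3, 0.0, 0.3]
width: -0.005
gripper_force: 0.0
```

Run:
```python
from h import *
from workcell import spotter
import cv2
s=sensors.read_state();im=vision.grab_frame("wrist");cv2.imwrite("pics/w1.png",im[:,:,::-1])
print(s["tcp_pos"])
for t in["red_button_top","yellow_button_top","green_button_top"]:
    for a in spotter.search_frame("wrist",t)[:2]: print(t,np.round(a["point"],1),round(a["p"],2),onz("wrist",a["point"],.076,s).round(4))
h=cv2.cvtColor(im,cv2.COLOR_RGB2HSV)
for n,lo,hi in[("red",0,6),("yel",20,32),("grn",50,80)]:
    m=cv2.inRange(h,(lo,170,110),(hi,255,255));k,l,st,c=cv2.connectedComponentsWithStats(m)
    for j in np.argsort(-st[1:,4])[:2]+1: print(n,st[j,4],c[j].round(1),onz("wrist",c[j],.076,s).round(4))
```

```text
[0.45933321 0.16154017 0.38045395]
red_button_top [263.9 100.2] 0.75 [0.5032 0.2717 0.076 ]
red_button_top [394.1  10.1] 0.68 [0.6852 0.1536 0.076 ]
yellow_button_top [262.   52.5] 0.69 [0.5615 0.2974 0.076 ]
yellow_button_top [526. 161.] 0.58 [ 0.5937 -0.1396  0.076 ]
green_button_top [270.6 143. ] 0.76 [0.4489 0.2392 0.076 ]
green_button_top [527.2 161.7] 0.46 [ 0.5935 -0.1421  0.076 ]
red 240 [265.6  98.4] [0.5066 0.2703 0.076 ]
```

View pics/w1.png

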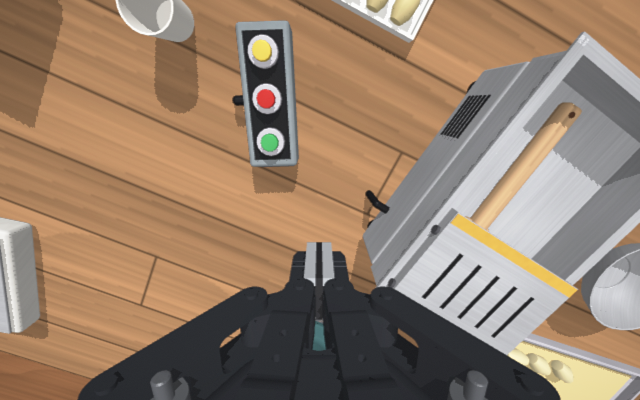

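The wrist picture shows yellow at (262,51), red at (265,98) and green at (270,142). All three agree with the top-camera fixes, so I'm going to red.

```bash
python3 -m pendant '[0.155,0.37,-0.1,0,255,0.155,0.37,-0.24,0,255,0.155,0.37,-0.38,0,255,0.155,0.37,-0.5,0,255,0.155,0.37,-0.62,0,255,0.155,0.37,-0.76,0,255,0.155,0.37,-0.88,0,255,0.155,0.37,-0.95,0,255,0.155,0.37,-0.95,0,255,0.155,0.37,-0.95,0,255]'
python3 -m pendant '[0,0,-0.04,0,255,0,0,-0.06,0,255,0,0,-0.07,0,255,0,0,-0.08,0,255,0,0,-0.085,0,255,0,0,-0.085,0,255,0,0,-0.085,0,255]'
```

```text
clock: 4.0
tcp_pos: [0.5058, 0.2674, 0.0932]
orientation: [3.141, 0.007, 0.428]
ft_force: [0.9, -0.8, 0.1]
width: -0.003
gripper_force: 0.0
clock: 4.58
tcp_pos: [0.508, 0.2704, 0.0718]
orientation: [3.141, -0.002, 0.43]
ft_force: [1.8, -2.0, 3.1]
width: 0.0
gripper_force: 1.9
```

```bash
python3 -m pendant '[0,0,-0.005,0,255,0,0,-0.01,0,255,0,0,-0.01,0,255,0,0,-0.01,0,255]'
```

```text
clock: 4.92
tcp_pos: [0.508, 0.2704, 0.0699]
orientation: [3.14, -0.002, 0.43]
ft_force: [-1.0, -4.5, 17.6]
width: 0.003
gripper_force: 8.4
```

Red is fully down at 17.6 N. Next I lift and go to yellow.

```bash
python3 -m pendant '[0,0,0.1,0,255,0,0,0.2,0,255,0.1,0.045,0.2,0,255,0.195,0.09,0.2,0,255,0.195,0.09,0.2,0,255,0.195,0.09,0.1,0,255,0.195,0.09,0.05,0,255,0.195,0.09,0.05,0,255,0.195,0.09,0.05,0,255]'
python3 - <<'E'
from h import *
s=sensors.read_state();print(s["tcp_pos"],s["ft_force"])
E
python3 -m pendant '[0,0,-0.02,0,255,0,0,-0.03,0,255,0,0,-0.04,0,255,0,0,-0.045,0,255,0,0,-0.05,0,255,0,0,-0.05,0,255,0,0,-0.05,0,255]'
```

```text
clock: 5.67
tcp_pos: [0.5638, 0.2969, 0.0813]
orientation: [-3.141, 0.004, 0.431]
ft_force: [0.4, 0.4, 0.2]
width: -0.004
gripper_force: 0.0
[0.56378322 0.2969485  0.08128452] [0.3911616  0.43628107 0.24927646]
clock: 6.25
tcp_pos: [0.5658, 0.298, 0.07]
orientation: [3.141, -0.002, 0.431]
ft_force: [-3.4, -0.8, 12.0]
width: 0.002
gripper_force: 6.0
```

Yellow is down at 12 N. Now I raise and move over the paddle, with the fingers aligned.

```bash
python3 -m pendant '[0,0,0.14,0,255,0,0,0.28,0,255,0,0,0.42,0,255,0,0,0.56,0,255,0,0,0.7,0,255,0,0,0.84,0,255,0,0,0.97,0,255,0,0,0.97,0,255,0,0,0.97,0,255]'
python3 -m pendant '[0,-1,0,-0.62,100,0,-1,0,-0.62,100,0,-1,0,-0.62,100,0,-1,0,-0.62,100,0,-1,0,-0.62,100,0,-1,0,-0.62,100,0,-1,0,-0.62,100,0,-1,0,-0.62,100,0,-1,0,-0.62,100]'
python3 -m pendant '[0,-0.29,0,0,100,0,-0.29,0,0,100,0,-0.29,0,0,100,0,-0.29,0,0,100,0,-0.29,0,0,100,0,-0.29,0,0,100]'
python3 - <<'E'
from h import *
from workcell import spotter
import cv2
s=sensors.read_state();im=vision.grab_frame("wrist");cv2.imwrite("pics/w2.png",im[:,:,::-1])
print(s["tcp_pos"],s["orientation"])
for t,z in[("paddle_grip",.15),("paddle_handle_end",.15),("hood_edge",.212)]:
    for a in spotter.search_frame("wrist",t)[:2]: print(t,np.round(a["point"],1),round(a["p"],2),onz("wrist",a["point"],z,s).round(4))
E
```

```text
clock: 7.0
tcp_pos: [0.5662, 0.298, 0.3621]
orientation: [3.141, -0.006, 0.431]
ft_force: [-0.0, -0.2, -1.4]
width: -0.0
gripper_force: 0.0
clock: 7.75
tcp_pos: [0.5646, -0.0078, 0.3569]
orientation: [3.14, 0.003, -0.064]
ft_force: [-0.6, 0.2, -0.6]
width: 0.605
gripper_force: 0.0
clock: 8.25
tcp_pos: [0.5654, -0.087, 0.3582]
orientation: [-3.14, 0.001, -0.053]
ft_force: [-0.3, 0.2, 0.6]
width: 0.609
gripper_force: 0.0
[ 0.56535694 -0.08699353  0.35820119] [-3.14037205e+00  1.07583555e-03 -5.27562851e-02]
paddle_grip [123.7  41.1] 0.66 [0.7232 0.1183 0.15  ]
paddle_grip [319.2 173.9] 0.64 [ 0.5627 -0.0881  0.15  ]
paddle_handle_end [316.5 176.3] 0.62 [ 0.5598 -0.0845  0.15  ]
hood_edge [339.8 166.6] 0.56 [ 0.5842 -0.1104  0.212 ]
```

View pics/w2.png

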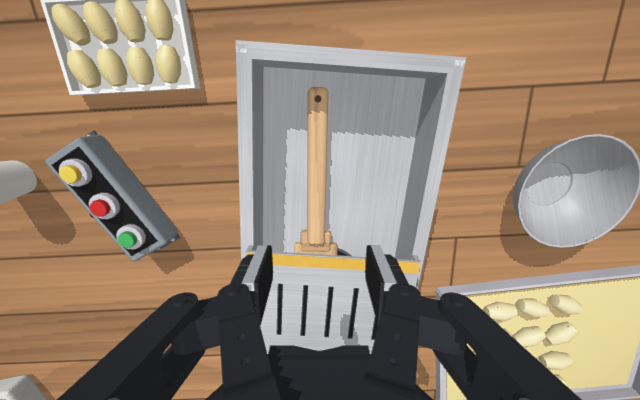

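The wrist picture shows the handle centreline from (318,88) at the end to (315.5,235) at the blade shoulder. The shoulder shows just outside the hood stripe, which is at row 262.

Run:
```python
from h import *
s=dict(tcp_pos=[.5654,-.0870,.3582],orientation=[-3.1404,.001,-.0527])
for n,p,z in[("end",(318,87),.16),("mid",(317.3,150),.16),("should",(315.5,234),.16),("hoodL",(246,255),.216),("hoodR",(419,266),.216),("floor far L",(263,66),.2),("farR",(448,73),.2),("L wall in",(252,240),.2)]: print(n,onz("wrist",p,z,s).round(4))
a=onz("wrist",(318,87),.16,s);b=onz("wrist",(315.5,234),.16,s);print(np.arctan2(*(a-b)[1::-1]),np.hypot(*(a-b)[:2]))
```

```text
end [ 0.6646 -0.0921  0.16  ]
mid [ 0.5946 -0.0875  0.16  ]
should [ 0.4841 -0.079   0.16  ]
hoodL [ 0.489 -0.001  0.216]
hoodR [ 0.4642 -0.1977  0.216 ]
floor far L [ 0.6842 -0.0401  0.2   ]
farR [ 0.6684 -0.2189  0.2   ]
L wall in [ 0.4995 -0.0056  0.2   ]
-0.07237397122939997 0.1809094021159709
```

```bash
python3 -m pendant '[0.032,0.004,-0.1,-0.025,100,0.032,0.004,-0.22,-0.025,100,0.032,0.004,-0.34,-0.025,100,0.032,0.004,-0.46,-0.025,100,0.032,0.004,-0.56,-0.025,100,0.032,0.004,-0.63,-0.025,100,0.032,0.004,-0.68,-0.025,100,0.032,0.004,-0.71,-0.025,100,0.032,0.004,-0.715,-0.025,100,0.032,0.004,-0.715,-0.025,100]'
python3 - <<'E'
from h import *
import cv2
im=vision.grab_frame("wrist");cv2.imwrite("pics/w3.png",im[:,:,::-1])
E
```

```text
clock: 9.28
tcp_pos: [0.5752, -0.088, 0.1443]
orientation: [-3.141, 0.0, -0.075]
ft_force: [0.0, 0.5, 0.5]
width: 0.608
gripper_force: 0.0
```

View pics/w3.png

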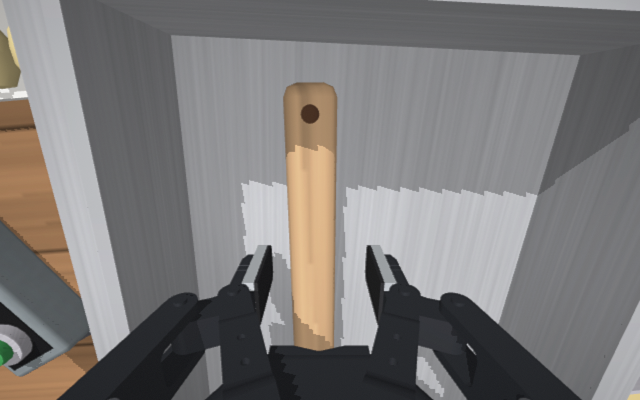

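The handle (columns 291–335 at row 250) lies between the two pads, nearly centred. I'm closing lightly, so the paddle can pivot in the grip.

```bash
python3 -m pendant '[0,0.004,0,0,255,0,0.004,0,0,255,0,0.004,0,0,255,0,0.004,0,0,255,0,0.004,0,0,255,0,0.004,0,0,255]' 20
python3 -m pendant '[0,0,0.02,0,255,0,0,0.04,0,255,0,0,0.06,0,255,0,0,0.08,0,255,0,0,0.1,0,255,0,0,0.1,0,255]'
python3 - <<'E'
from h import *
import cv2
a=vision.grab_frame("wrist");b=vision.grab_frame("side")
cv2.imwrite("pics/c4.png",np.vstack([cv2.resize(a,(480,300)),cv2.resize(b[120:220,260:430],(480,282))])[:,:,::-1])
E
```

```text
clock: 9.83
tcp_pos: [0.5759, -0.087, 0.1456]
orientation: [-3.142, -0.002, -0.076]
ft_force: [-0.1, 1.1, 7.4]
width: 0.271
gripper_force: 20.5
clock: 10.33
tcp_pos: [0.5758, -0.0874, 0.1759]
orientation: [3.141, -0.002, -0.076]
ft_force: [0.3, 0.2, -1.6]
width: 0.272
gripper_force: 19.7
```

View pics/c4.png

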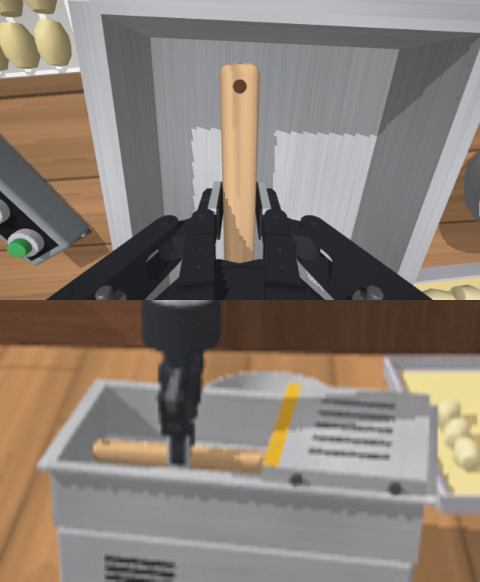

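Held level, with the handle end at about (240,64) in the upper half. I keep lifting gently, so the hood edge tips the blade down in the light grip, and watch the force.

```bash
python3 -m pendant '[0,0,0.02,0,255,0,0,0.04,0,255,0,0,0.06,0,255,0,0,0.07,0,255,0,0,0.07,0,255]'
python3 -m pendant '[0,0,0.01,0,255,0,0,0.02,0,255,0,0,0.02,0,255]'
```

```text
clock: 10.85
tcp_pos: [0.5757, -0.0873, 0.1965]
orientation: [3.141, -0.002, -0.076]
ft_force: [1.5, 0.7, -1.6]
width: 0.274
gripper_force: 19.7
clock: 11.1
tcp_pos: [0.5749, -0.0871, 0.2016]
orientation: [-3.142, 0.0, -0.076]
ft_force: [0.1, 0.1, -2.4]
width: 0.274
gripper_force: 19.9
```

```bash
python3 -m pendant '[0,0,0.01,0,255,0,0,0.02,0,255,0,0,0.02,0,255]'
```

```text
clock: 11.35
tcp_pos: [0.575, -0.0872, 0.2077]
orientation: [3.141, -0.0, -0.076]
ft_force: [-1.2, -0.3, -2.8]
width: 0.275
gripper_force: 19.8
```

```bash
python3 -m pendant '[0,0,0.015,0,255,0,0,0.03,0,255,0,0,0.045,0,255,0,0,0.05,0,255,0,0,0.05,0,255]'
python3 - <<'E'
from h import *
import cv2
a=vision.grab_frame("wrist");b=vision.grab_frame("side")
cv2.imwrite("pics/c5.png",np.vstack([cv2.resize(a,(480,300)),cv2.resize(b[120:220,260:430],(480,282))])[:,:,::-1])
E
```

```text
clock: 11.77
tcp_pos: [0.5755, -0.0873, 0.2231]
orientation: [3.141, -0.002, -0.076]
ft_force: [0.9, 1.0, -1.0]
width: 0.277
gripper_force: 19.8
```

View pics/c5.png

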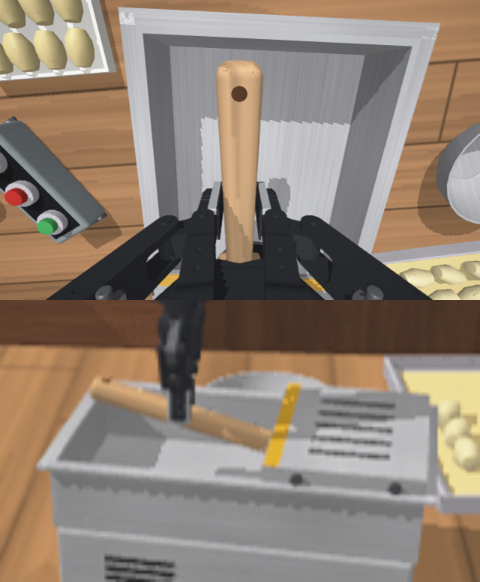

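Tilted about 15°, with the handle end at about (100,385) in the side crop, now above the far rim. The force is small. Next I draw out along a slope slightly below the paddle's own axis.

```bash
python3 -m pendant '[0.05,-0.004,0.01,0,255,0.1,-0.008,0.02,0,255,0.15,-0.011,0.033,0,255,0.2,-0.015,0.045,0,255,0.25,-0.019,0.057,0,255,0.25,-0.019,0.057,0,255]'
```

```text
clock: 12.37
tcp_pos: [0.6526, -0.093, 0.2398]
orientation: [-3.141, -0.003, -0.076]
ft_force: [0.4, -0.2, -0.7]
width: 0.276
gripper_force: 19.9
```

```bash
python3 -m pendant '[0.05,-0.004,0.012,0,255,0.1,-0.008,0.023,0,255,0.15,-0.011,0.035,0,255,0.2,-0.015,0.046,0,255,0.25,-0.019,0.058,0,255,0.27,-0.02,0.062,0,255,0.27,-0.02,0.062,0,255]'
python3 - <<'E'
from h import *
import cv2
a=vision.grab_frame("top");b=vision.grab_frame("side")
cv2.imwrite("pics/c6.png",np.vstack([cv2.resize(a[100:300,280:460],(270,300)),cv2.resize(b[100:220,240:430],(270,170))]).repeat(1,0)[:,:,::-1])
E
```

```text
clock: 12.95
tcp_pos: [0.7314, -0.0988, 0.2575]
orientation: [-3.141, 0.0, -0.076]
ft_force: [-0.3, -0.3, -1.4]
width: 0.277
gripper_force: 19.9
```

View pics/c6.png

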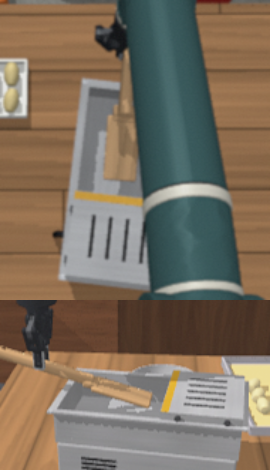

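The blade is fully out from under the hood: its tip is at row 180 against the stripe at row 197. I firm up the grip and lift.

```bash
python3 -m pendant '[0,0,0,0,255,0,0,0,0,255,0,0,0.05,0,255,0,0,0.1,0,255,0,0,0.18,0,255,0,0,0.26,0,255,0,0,0.34,0,255,0,0,0.4,0,255]' 60
python3 -m pendant '[0,0,0.06,0,255,0,0,0.12,0,255,0,0,0.18,0,255,0,0,0.23,0,255,0,0,0.25,0,255,0,0,0.25,0,255,0,0,0.25,0,255,0,0,0.25,0,255]'
python3 - <<'E'
from h import *
import cv2
s=sensors.read_state();print(s["tcp_pos"],s["width"])
b=vision.grab_frame("side")
cv2.imwrite("pics/c7.png",b[:,:,::-1])
E
```

```text
clock: 13.72
tcp_pos: [0.7308, -0.0989, 0.3807]
orientation: [3.141, -0.002, -0.076]
ft_force: [0.7, -0.0, -0.9]
width: 0.263
gripper_force: 64.3
clock: 14.38
tcp_pos: [0.7305, -0.099, 0.4514]
orientation: [3.141, 0.002, -0.076]
ft_force: [-0.1, -0.9, -1.8]
width: 0.259
gripper_force: 64.4
[ 0.7305369  -0.09900102  0.45141146] 0.2592503093288444
```

View pics/c7.png

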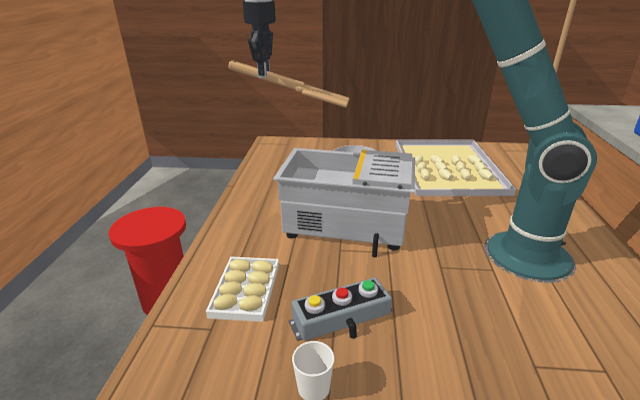

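The paddle is held well above the press, with its blade tip at (348,103), and the tray and cup have not moved. I'm handing in.

```bash
python3 -m pendant '[0,0,0,0,255,0,0,0,0,255,0,0,0,0,255]' && python3 -c "from workcell import order; print(order.sign_off())"
```

```text
clock: 14.68
tcp_pos: [0.7309, -0.099, 0.4524]
orientation: [3.142, 0.001, -0.076]
ft_force: [-0.2, 0.5, -0.8]
width: 0.261
gripper_force: 64.4
the job is handed in; nothing more can be done
None
```

I pressed red, then yellow, drew the paddle out tilted handle end up, and handed the job in at 14.7 s with it held still, its lowest point about 0.16 m above the hood top by my estimate; no verdict came back.

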